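Label printer change-over at the trade counter

ROBOT

A 7-joint arm with a two-finger parallel gripper is mounted at the origin on the work surface. World frame = base frame: x ahead of the robot, y to its left, z up, the work surface at z = 0. Lengths are in mm, angles in rad, forces in N, time in s.
With the tool pointing down it reaches from about 400 to 900 mm from the base axis. Payload 5.6 kg.
Tool frame: the origin (TCP) lies midway between the tips of the shut fingers; the grasp point (between the pads) lies 19 mm behind it; z points along the fingers, y is the line along which they close (so a half turn about z gives the same grasp; the last joint's range is limited). The gripper opens to 92 mm and grips with 3 to 60 N. Pads are 20 mm wide; open, the fingers measure 128 mm over their backs; the gripper's body (75 mm by 189 mm) begins 69 mm behind the grasp point.
Start: joints at [1.3, 0.468, -0.012, 1.603, 0.006, 1.071, -0.056], TCP at [146.75, -633.225, 214.592] pointing down, gripper open.
Joint ranges: [-2.53, 2.53], [-0.31, 2.02], [-1.57, 1.55], [0.28, 2.44], [-1.29, 4.43], [0.15, 1.84], [-2.92, 2.92]. Speed limits (rad/s): [2.57, 2.57, 3.14, 3.14, 3.14, 3.14, 3.14].

INTERFACE

Orientations are given as a rotation vector (axis times angle).
In Python, from cell import robot, grip, kin, viewer gives the robot as it stands. Calls block until the motion is done:
- robot.movep(position, orientation): joint-space move of the TCP to a pose.
- robot.servo_line(position, feed=150, rotation=None): straight line of the TCP; rotation=None keeps the orientation; feed is the mean speed in mm/s.
- robot.goto_joints(angles): joint-space move.
- grip(opening, newtons=None): opening from 0.0 (shut) to 1.0 (fully open); newtons is the grip in N (None keeps the last); returns when the fingers have stopped.
- robot.hold(seconds).
- kin.ik(position, orientation): joint angles nearest the present ones, or None.
- robot.observe(): the state.
- viewer.read_camera(name): name is "scene" or "top" or "wrist"; returns the picture (384x512x3 uint8, red, green, blue); there is no depth.
- viewer.camera_info(name): a dict with "camera_matrix" (3x3 intrinsics, pixels), "R" (3x3) and "t" (3): a world point X has camera coordinates R X + t. Camera axes: x right, y down, z forward; pixel columns grow to the right and rows downward; lengths in mm; the calibration is good to about 2 mm. A picture is of the moment at which its call begins: read the wrist's pose just before it. camera_info takes no time and is no camera call; for the wrist camera it gives the pose at the moment of the call.
A pose or a line that the arm cannot do raises robot.IKError and nothing moves.
- robot.job_done(): hands the job in, once; it reports no verdict.
Trained networks look in the newest picture that a camera, given by its name, has taken for a name from the list of things; names that differ only in an ending like _2 or _b are one class to them, and where a whole thing is asked for, a point or a joint stands for the part that bears it (a point fixed in the world has none). Each returns a list of dicts, best first, with "confidence" (0 to 1); they miss things now and then, are a little off and sometimes report something else, mostly with a low value. They report only what shows in the picture. A call takes as long as a camera call. They do not tell look-alikes from the thing itself.
- viewer.silhouettes(name, camera): "mask" (384x512 bool, what is visible of it).
- viewer.pinpoint(name, camera): "at" ([x, y, z] in mm, in the coordinates of the camera as it stood for that picture, good to about 4 mm: a listed point, or the origin of a listed thing).
The state is a dict: "t": time; "joints": joint angles; "joint_velocities": joint speeds; "joint_torque": joint torques, N m; "tcp_pos": TCP position; "tcp_rot": TCP orientation; "contact_force": force on the tool from outside, world axes, zero at the start; "wrist_torque": the same for the moment, N m; "grip_width": opening from 0.0 (shut) to 1.0 (fully open).
Only numpy, scipy, OpenCV 4.12 (cv2) and the standard library are available. Lean on these libraries where they do the work, as an engineer would, in place of code of your own. Each camera call takes 0.05 s, during which the arm holds its last target. There are 200 camera calls.

TASK

The label printer on the trade counter has run out of both labels and ribbon. Take the fresh label roll, lower it over the printer's bare upright spindle right down onto the platter before letting go of it, then pinch in the two side catches of the spent ribbon cassette and lift the cassette straight up out of its bay. The job finishes while you are still holding it: keep it still and level by its two catches, about 10 cm clear above the printer, and do not knock about the other things on the counter.

Things in the scene. Friction and masses are not known exactly. Their poses are not given: they have to be found in the camera images.
- printer: Fixed off-white printer, 230 (x) by 300 (y) mm, open on top, deck 50 mm above the counter with 5 mm rims at the y edges. Origin: centre of its underside; x runs from its front (exit slot, keys) to its rear, where the smoked cover lies folded back out to x 335 mm, under 75 mm high; z up. Print head and pins stand on the deck at x -81 to -44, y -90 to 18 mm, up to 81 mm above the counter.
- spindle_foot (a point): Point on the axis of the printer's roll spindle, at the platter's upper face, 53 mm above the counter (printer x 15, y 75 mm). The spindle is an upright round post, 22 mm diameter, rising 50 mm from here, its top 4 mm tapered. The platter is a disc 72 mm across, 3 mm thick, on the deck.
- roll: Fresh roll of white labels standing on end on the counter, loose: 54 mm outside diameter, 38 mm high, with a 26 mm bore (2 mm clearance all round the spindle), about 0.09 kg. Origin: centre of its underside; z along the bore, up.
- cassette: Spent black ribbon cassette seated in the printer's bay: 90 (x) by 38 (y) by 52 mm high, about 0.15 kg. Origin: centre of its underside, 28 mm above the counter at first (22 mm below the deck; printer x 15, y -75 mm); axes as the printer's. A sprung catch stands at the middle of each long side (+y, -y), 48 mm over both. With both pinched in it lifts straight up, 1.5 mm clearance.
- catch_l (a joint): Catch on the cassette's +y side, m pressed inward: 0 out (its hook lies under the bay's ledge), free of the ledge from 0.003, 0.005 fully in (38 mm over both). Spring 4 N out, 8 N in. An upright ribbed tab 22 mm wide along x, outer face 24 mm from the cassette's middle plane; grip it between the deck (50 mm above the counter) and its top, 82 mm. The deck is clear 30 mm beside it.
- catch_r (a joint): The same catch on the cassette's -y side, m pressed inward: 0 out, 0.005 fully in.
- carton: Bystander: closed cardboard carton, 75 by 62 by 55 mm high. Origin: centre of its underside. Leave it where it is.
- core: Bystander: bare cardboard core of the old roll, standing on end, 31 mm diameter, 38 mm high. Origin: centre of its underside. Leave it where it is.
- adapter: Bystander: steel hydraulic adapter with a hexagon, standing on end, 34 mm diameter, 44 mm high. Origin: centre of its underside. Leave it where it is.
- stock_bin: Bystander: dark open stock bin of fittings, 160 by 100 by 74 mm high. Origin: centre of its underside. Leave it where it is.
Things that resemble listed ones, but are neither listed nor needed, are in the scene too. There is more than one size of the cassette; the one meant has the size given above.

How it is judged:
By the outcome, as a careful person would: the job done as asked, in the order asked, and still so for the second after the job is handed in, while the arm keeps its last pose, push and grip.
It also fails if it takes over 61 s, if anything falls off the work surface, if the arm or the gripper's body presses on something with over 40 N, if the wrist force passes 120 N, or if a joint passes its speed limit or range.

## Working session

There is one attempt and no reset: what is moved stays moved. The work goes in short steps, each a Python script; the robot and the scene stay as the last script left them, time stands still between calls to the robot, and variables do not carry over. Pictures are saved under pics/ and viewed, on a budget of 10 in all, crops included, one or two more only if the job needs it, and the job is handed in when it is done.

```bash
ls; mkdir -p pics; cat > h.py <<'E'
import numpy as np, cv2
from cell import robot, grip, kin, viewer
def info(c):
    i=viewer.camera_info(c); return np.array(i["camera_matrix"]),np.array(i["R"]),np.array(i["t"])
def toworld(p,ci): return ci[1].T@(np.array(p)-ci[2])
def ray(u,v,z,ci):
    K,R,t=ci; d=R.T@np.linalg.inv(K)@np.array([u,v,1.]); o=-R.T@t
    return o+d*(z-o[2])/d[2]
def proj(X,ci):
    K,R,t=ci; c=R@np.array(X)+t; p=K@c; return p[:2]/p[2]
def save(img,n): cv2.imwrite('pics/'+n,cv2.cvtColor(img,cv2.COLOR_RGB2BGR))
E
python3 - <<'E'
from h import *
np.set_printoptions(precision=1,suppress=True)
out=[]
for c in ("scene","top"):
    ci=info(c); im=viewer.read_camera(c); out.append(im)
    for n in ("printer","spindle_foot","roll","cassette","carton","core","adapter","stock_bin"):
        for d in viewer.pinpoint(n,c): print(c,n,round(d["confidence"],2),toworld(d["at"],ci),proj(toworld(d["at"],ci),ci))
for c,im in zip("st",out): save(im,c+"0.png")
print(robot.observe())
E
```

```text
pics
scene printer 0.91 [577.5  35.6   4.6] [295.3 204.3]
scene printer 0.32 [ 434.5 -359.7    0. ] [164.4 185.5]
scene spindle_foot 0.91 [587.4 106.6  51.7] [320.7 194.6]
scene roll 0.59 [ 436.1 -361.     0.4] [164.  185.8]
scene cassette 0.79 [601.5 -40.   26.6] [272.9 209.8]
scene cassette 0.76 [ 412.1 -224.2   -4.1] [206.5 175.9]
scene cassette 0.57 [ 642.  -197.3    1.2] [221.7 233.5]
scene cassette 0.19 [ 437.5 -359.3   -1.4] [164.6 186.5]
scene carton 0.9 [475.9 299.7  -4.7] [364.9 171.3]
scene core 0.64 [613.9 425.7  -2.8] [418.5 198.7]
scene adapter 0.49 [ 658.4 -371.1   -1. ] [160.7 247.5]
scene adapter 0.39 [474.5 295.7  -1.3] [363.9 170.5]
scene stock_bin 0.85 [ 463.9 -530.7   -2.9] [108.5 200.3]
top printer 0.93 [583.6  37.1   3.2] [240.  182.6]
top spindle_foot 0.73 [588.8 107.8  54. ] [220.3 178.4]
top roll 0.64 [ 440.8 -360.1    3.3] [343.1 219.7]
top cassette 0.96 [ 418.5 -223.8   -0.2] [307.4 225.4]
top cassette 0.53 [601.5 -37.6  30.9] [259.  176.6]
top cassette 0.53 [ 639.  -195.4    0.7] [299.6 169.2]
top carton 0.58 [477.6 296.9   2.8] [172.1 209.2]
top core 0.5 [606.8 427.5   7.1] [140.1 176. ]
top adapter 0.59 [ 656.7 -371.1    3.8] [344.6 164.8]
{'t': 0.9, 'joints': array([ 1.3,  0.5, -0. ,  1.6,  0. ,  1.1, -0.1]), 'joint_velocities': array([-0., -0., -0.,  0., -0., -0., -0.]), 'joint_torque': array([  0. , -52. ,  -0. , -24.4,  -0.1,   0. ,   0. ]), 'tcp_pos': array([ 146.7, -633.2,  214.6]), 'tcp_rot': array([ 3.1,  0.4, -0. ]), 'contact_force': array([ 0.2,  0.9, -0.7]), 'wrist_torque': array([-0.1,  0. , -0.1]), 'grip_width': 0.9973604657551103}
```

```bash
python3 -c "
import cv2
cv2.imwrite('pics/s0b.png',cv2.resize(cv2.imread('pics/s0.png'),(800,600),interpolation=2))
im=cv2.imread('pics/t0.png')[120:264,120:376]
cv2.imwrite('pics/t0b.png',cv2.resize(im,(800,450),interpolation=2))"
```

```text
(no output)
```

View pics/s0b.png

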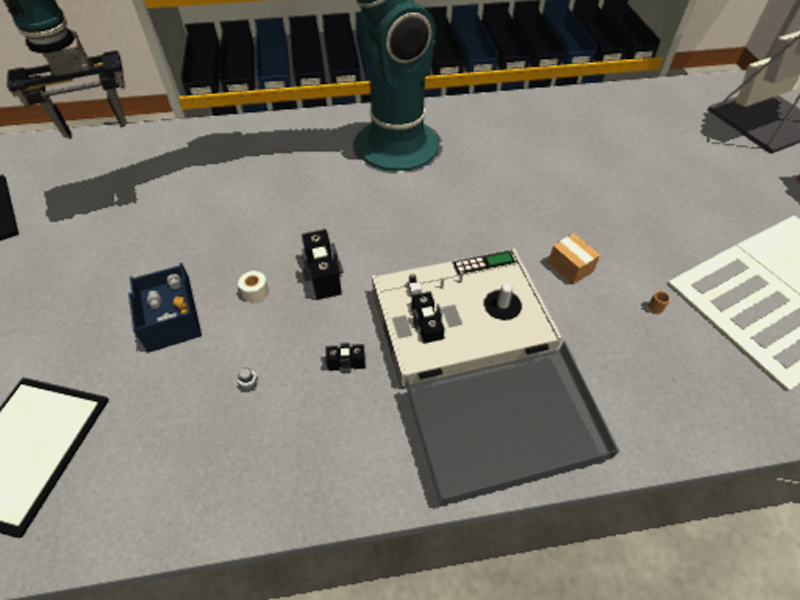

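View pics/t0b.png

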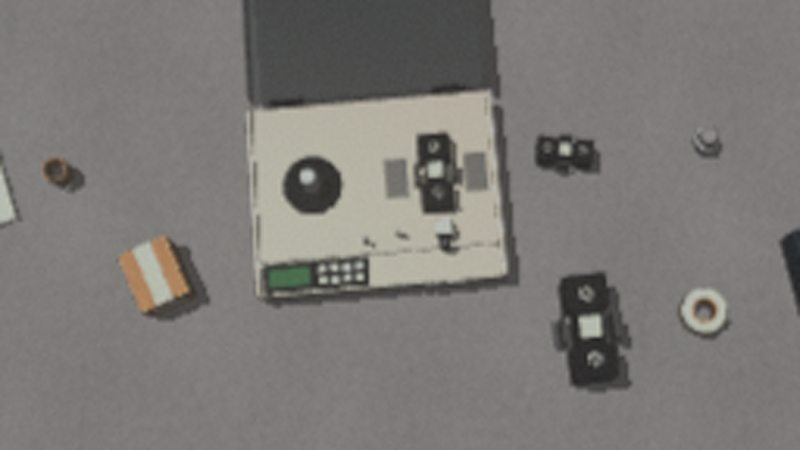

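The scene and top pictures agree: one roll at about (438,-360), the printer at about (581,36) with yaw around 0.09, the seated cassette at about (601,-39), and two cassette look-alikes on the counter. I'll go above the roll and look.

```bash
cat >> h.py <<'E'
from scipy.spatial.transform import Rotation as Ro
def down(yaw,flip=False):   # tool y along printer y (yaw) 
    y=np.array([-np.sin(yaw),np.cos(yaw),0])*(-1 if flip else 1); z=np.array([0,0,-1.]); x=np.cross(y,z)
    return Ro.from_matrix(np.c_[x,y,z]).as_rotvec()
def look(names):
    ci=info("wrist"); im=viewer.read_camera("wrist")
    for n in names:
        for d in viewer.pinpoint(n,"wrist"): print(n,round(d["confidence"],2),toworld(d["at"],ci).round(1),proj(toworld(d["at"],ci),ci).round(0))
    return im,ci
np.set_printoptions(precision=2,suppress=True)
E
python3 - <<'E'
from h import *
for f in (False,True):
    for p in ([438,-360,170],[438,-360,9],[588,107,170],[601,-39,60]):
        print(f,p,kin.ik(p,down(.092,f)))
f=False
if kin.ik([588,107,170],down(.092,f)) is None or abs(kin.ik([438,-360,170],down(.092,f))[6])>2: f=True
print("flip",f)
robot.movep([438,-360,190],down(.092,f))
im,ci=look(["roll"]); save(im,"w1.png"); print(-ci[1].T@ci[2])
ms=viewer.silhouettes("roll","wrist")
for m in ms: 
    ys,xs=np.nonzero(m["mask"]); print(m["confidence"],len(xs),xs.min(),xs.max(),ys.min(),ys.max())
print(robot.observe()["tcp_pos"],robot.observe()["t"])
E
```

```text
False [438, -360, 170] [ 1.18  0.49 -0.72  1.82  0.38  0.98  1.97]
False [438, -360, 9] [ 1.09  0.72 -0.61  1.9   0.61  0.72  1.79]
False [588, 107, 170] [ 0.51  0.71 -1.08  1.73  0.68  1.14  0.88]
False [601, -39, 60] [ 0.53  0.72 -0.72  1.79  0.61  0.87  1.19]
True [438, -360, 170] [ 0.73  0.39 -0.12  1.84  0.06  0.91 -0.9 ]
True [438, -360, 9] [ 0.69  0.62 -0.08  1.93  0.09  0.6  -0.92]
True [588, 107, 170] [ 0.3   0.55 -0.73  1.74  0.42  1.02 -2.06]
True [601, -39, 60] [ 0.26  0.61 -0.33  1.81  0.27  0.76 -1.69]
flip False
roll 0.64 [ 436.6 -360.7    0.3] [254. 176.]
[ 367.1  -365.99  359.77]
0.65 1539 230 275 156 205
[ 437.6  -360.65  189.93] 2.825
```

View pics/w1.png

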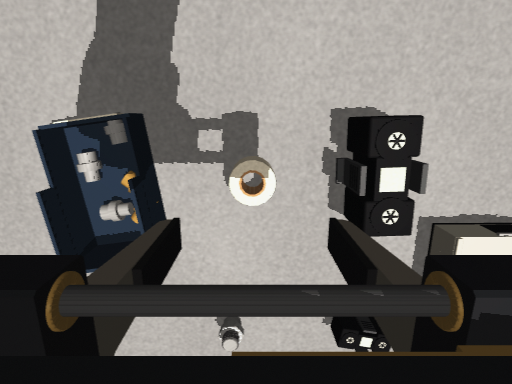

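The wrist picture shows the roll's top face centred near pixel (252,184). It sits between the stock bin and the large loose cassette, and the fingers have room. I'll compute its position at z=38, then grasp.

```bash
python3 - <<'E'
from h import *
ci=info("wrist")
im=cv2.imread('pics/w1.png'); g=im[140:220,215:290].min(2)
# top ring: bright near-white
m=(g>200).astype(np.uint8); n,l,s,c=cv2.connectedComponentsWithStats(m)
i=1+np.argmax(s[1:,4]); print("ring bbox",s[i],c[i])
for zz in (38,):
    cs=cv2.findContours((l==i).astype(np.uint8),cv2.RETR_EXTERNAL,cv2.CHAIN_APPROX_NONE)[0][0].reshape(-1,2)+[215,140]
    P=np.array([ray(u,v,zz,ci)[:2] for u,v in cs]).astype(np.float32)
    print(cv2.minEnclosingCircle(P), cv2.fitEllipse(P))
K,R,t=ci
for r in (27,):
  print([proj([438+dx,-360.5,38],ci).round(1) for dx in (-27,27)],[proj([438,-360.5+d,38],ci).round(1) for d in (-27,27)])
E
```

```text
ring bbox [ 14  29  47  37 699] [38.32 51.  ]
((437.9578552246094, -362.0154724121094), 26.571212768554688) ((440.38134765625, -361.1769714355469), (43.83625411987305, 48.45608901977539), 18.454227447509766)
[array([255.7, 159.5]), array([251.4, 206.1])] [array([229.6, 181.2]), array([277.3, 185.4])]
```

```bash
python3 - <<'E'
from h import *
o=down(.092)
robot.movep([437.5,-361.5,80],o); robot.servo_line([437.5,-361.5,9],feed=80)
grip(0.3,20); robot.hold(0.2); s=robot.observe(); print(s["grip_width"]*92,s["tcp_pos"],s["contact_force"],s["t"])
robot.servo_line([437.5,-361.5,170],feed=120); print(robot.observe()["grip_width"]*92)
robot.movep([520,70,200],o)
robot.hold(0.2)
im,ci=look(["spindle_foot","cassette","printer","roll"]); save(im,"w2.png"); s=robot.observe();print(s["tcp_pos"],s["tcp_rot"],s["t"],s["grip_width"]*92)
np.save("ci2.npy",np.array(ci,dtype=object),allow_pickle=True)
E
```

```text
54.0890412809049 [ 437.56 -361.68    9.12] [-1.85 -0.45  1.86] 5.2417
53.970401932783695
cassette 0.69 [ 415.1 -225.5   -4.1] [15. 66.]
cassette 0.67 [ 634.9 -197.2   -0.7] [ 52. 240.]
cassette 0.59 [597.3 -40.2  25.1] [162. 231.]
printer 0.93 [575.6  33.3  -0.7] [223. 213.]
roll 0.59 [520.4  72.8 192.9] [258. 232.]
[520.06  69.78 200.  ] [-0.14  3.14  0.  ] 8.8 54.37431445653951Traceback (most recent call last):
  File "<stdin>", line 9, in <module>
ValueError: could not broadcast input array from shape (3,3) into shape (3,)
```

View pics/w2.png

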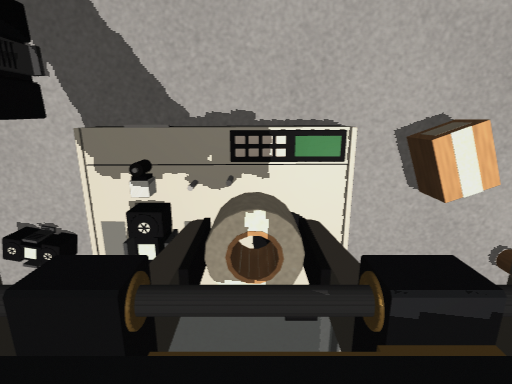

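The roll is held upright (bore near pixel (254,257), width 54 mm) but it hides the spindle. I'll move forward so that the spindle and cassette appear above it in the picture.

```bash
python3 - <<'E'
from h import *
import pickle
ci=info("wrist"); print("roll bore ring proj", proj([520,69.8,229],ci), [proj([520+a,69.8+b,229],ci).round(0) for a,b in((13,0),(-13,0),(0,13),(0,-13),(27,0),(-27,0),(0,27),(0,-27))])
robot.movep([650,60,190],down(.092)); robot.hold(.2)
im,ci=look(["spindle_foot","cassette","printer"]); save(im,"w3.png"); pickle.dump(ci,open("ci3.pkl","wb"))
print(robot.observe()["tcp_pos"],robot.observe()["t"])
b=cv2.resize(im[40:310,80:440],(800,600),interpolation=2); save(b,"w3b.png")
E
```

```text
roll bore ring proj [252.3  256.58] [array([250., 279.]), array([255., 234.]), array([277., 259.]), array([228., 255.]), array([248., 301.]), array([257., 208.]), array([303., 261.]), array([201., 252.])]
spindle_foot 0.62 [587.1 110.3  52.1] [307. 131.]
cassette 0.82 [600.7 -40.2  22.2] [169. 130.]
cassette 0.58 [ 633.4 -198.4    0.1] [ 44. 144.]
printer 0.62 [575.5  35.8   0.9] [239. 114.]
[649.79  59.89 190.56] 9.7833
```

View pics/w3b.png

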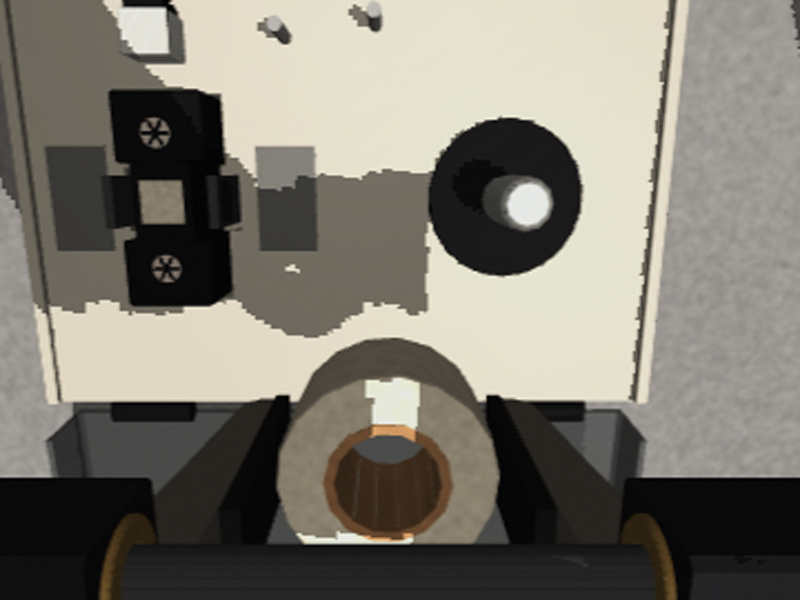

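The spindle top is at crop pixel (528,204), the platter centre near (505,197), the cassette with its two catches near (170,200), and the held roll's bore near (388,483). Next I'll turn these into millimetres by segmenting the picture.

```bash
python3 - <<'E'
from h import *
import pickle
ci=pickle.load(open("ci3.pkl","rb")); im=cv2.imread("pics/w3.png")
def fit(mask,z,off,name):
    cs=max(cv2.findContours(mask.astype(np.uint8),cv2.RETR_EXTERNAL,cv2.CHAIN_APPROX_NONE)[0],key=cv2.contourArea)
    cs=cv2.convexHull(cs).reshape(-1,2)+off
    P=np.array([ray(u,v,z,ci)[:2] for u,v in cs]).astype(np.float32)
    print(name,cs.min(0),cs.max(0),cv2.minEnclosingCircle(P),cv2.fitEllipse(P)[:2])
x0,y0=265,85; s=im[85:170,265:350]
fit(s.max(2)<70,53,[x0,y0],"platter")
t=im[115:150,300:335]; fit(t.min(2)>215,103,[300,115],"top")
# cassette top rect at z=80, black
for h in [(100,195,70,185)]: pass
c=im[78:180,120:185]; m=(c.max(2)<45).astype(np.uint8)
# held bore rim: orange-ish
h=im[220:290,215:300].astype(int); o=(h[:,:,2]-h[:,:,0]>35); ys,xs=np.nonzero(o); print("bore px",xs.min()+215,xs.max()+215,ys.min()+220,ys.max()+220)
print("pred bore",[proj([649.8+a,59.9+b,219.4],ci).round(1) for a,b in((0,0),(13,0),(-13,0),(0,13),(0,-13))])
# roll outer silhouettes left/right cols at rim row
# cassette: central white label (z=80) and wheels
for u,v in ((162,202),(155,132),(167,269)): print("cass",ray(80+u*.45,40+v*.45,80,ci))
# catch outer faces top z=82
for u,v in ((104,202),(241,202)): print("catch",ray(80+u*.45,40+v*.45,82,ci))
for u,v in ((663,30),(637,380)): print("rim+y",ray(80+u*.45,40+v*.45,55,ci))
for u,v in ((60,400),(645,400)): print("rear",ray(80+u*.45,40+v*.45,55,ci))
E
```

```text
platter [273  93] [341 163] ((584.6417236328125, 109.20936584472656), 35.60032272338867) ((584.75439453125, 109.21279907226562), (70.34111022949219, 70.80193328857422))
top [309 123] [325 140] ((584.9454956054688, 109.87548828125), 7.471977233886719) ((584.934326171875, 109.87767028808594), (14.468612670898438, 14.895400047302246))
bore px 225 283 231 283
pred bore [array([251.4, 257.3]), array([249.2, 279.3]), array([253.7, 234.4]), array([275.9, 259.4]), array([226.8, 255.2])]
cass [599.21 -39.09  80.  ]
cass [571.11 -42.16  80.  ]
cass [627.58 -36.72  80.  ]
catch [601.32 -62.68  82.  ]
catch [596.    -5.37  82.  ]
rim+y [507.86 167.92  55.  ]
rim+y [665.65 186.41  55.  ]
rear [702.55 -97.32  55.  ]
rear [675.57 192.31  55.  ]
```

```bash
python3 - <<'E'
from h import *
o=down(.094); x,y=585,108.2
robot.movep([x,y,160],o); robot.servo_line([x,y,117],feed=80); robot.hold(.3)
s=robot.observe(); print(s["tcp_pos"],s["contact_force"],s["t"])
im,ci=look([]) if 0 else (viewer.read_camera("wrist"),info("wrist"))
save(cv2.resize(im[180:300,170:340],(800,565),interpolation=2),"w4.png")
print("pred spindle top at est. axis",proj([x,y,103],ci), "bore", proj([x,y,146],ci),proj([x,y,108],ci))
E
```

```text
[585.23 108.25 117.4 ] [-1.2   0.14 -1.06] 11.2167
pred spindle top at est. axis [252.75 226.67] bore [252.31 256.05] [252.71 229.43]
```

View pics/w4.png

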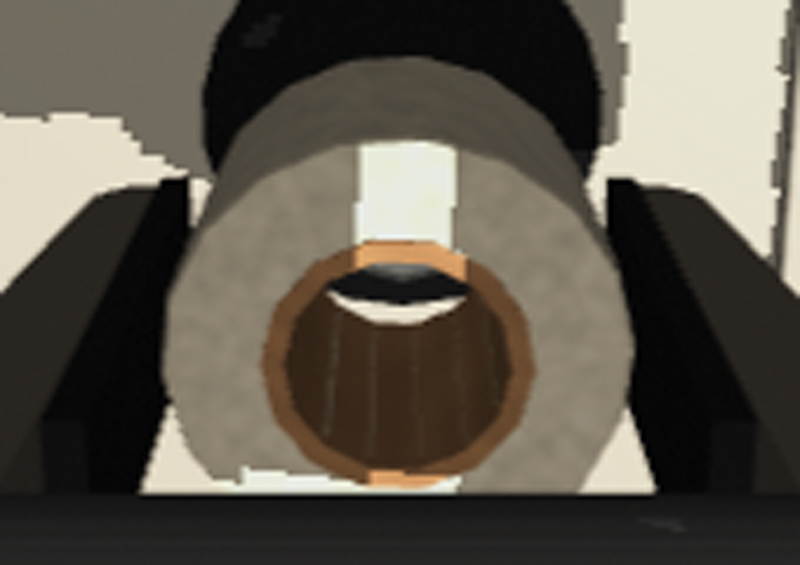

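Seen through the bore (centre at about (398,368)), the platter and spindle are laterally centred under it, with the platter spanning columns 205–600. I'll descend in steps and check the force at each one.

```bash
python3 - <<'E'
from h import *
x,y=585,108.2
robot.hold(.2); f0=np.array(robot.observe()["contact_force"])
for z in list(range(114,64,-4))+[64,63,62,61,60]:
    robot.servo_line([x,y,z],feed=40); s=robot.observe(); f=np.array(s["contact_force"])-f0
    print(z,s["tcp_pos"].round(1),f.round(1),round(s["grip_width"]*92,1))
    if abs(f).max()>8: break
print(s["t"])
E
```

```text
114 [584.8 108.1 113.7] [ 0.7 -1.4 -0.3] 54.4
110 [584.8 108.1 109.6] [ 1.5 -0.4  0.4] 54.1
106 [584.8 108.1 105.7] [ 1.3 -0.8 -0.4] 54.2
102 [584.8 108.1 101.7] [ 1.2 -1.5 -0.3] 54.5
98 [584.8 108.2  97.7] [ 0.8 -1.3 -0.9] 54.2
94 [584.8 108.1  93.7] [ 1.1 -0.6 -0.4] 53.9
90 [584.8 108.1  89.7] [ 1.1 -1.4 -0.7] 54.0
86 [584.8 108.1  85.7] [ 1.  -1.1 -0.1] 54.2
82 [584.8 108.1  81.7] [ 1.  -1.2 -0.5] 54.2
78 [584.8 108.1  77.7] [ 1.5 -1.5 -0.4] 54.4
74 [584.8 108.1  73.7] [ 0.5 -1.5 -0.2] 54.2
70 [584.8 108.1  69.7] [ 1.9 -0.7 -0.4] 54.0
66 [584.8 108.1  65.7] [ 0.3 -0.5  0. ] 54.1
64 [584.9 108.2  63.9] [ 1.2 -0.9 -0.5] 54.1
63 [585.  108.2  63. ] [ 1.1 -1.4  0.6] 54.1
62 [585.2 108.3  62.2] [ 0.8 -1.6  1.5] 54.4
61 [585.2 108.3  62.1] [-1.7 -2.4  8.8] 54.2
15.7167
```

Contact came at TCP z 62.1, exactly the height expected for the platter, so the roll is seated. I'll release, back off, and check the roll and cassette together.

```bash
python3 - <<'E'
from h import *
import pickle
o=down(.094)
grip(0.85); robot.hold(.2); robot.servo_line([585,108.2,180],feed=150)
grip(0.72); robot.movep([599,-40.7,170],o); robot.hold(.3)
im,ci=look(["roll","cassette","spindle_foot"]); save(im,"w5.png"); pickle.dump(ci,open("ci5.pkl","wb"))
s=robot.observe(); print(s["tcp_pos"],s["t"],s["grip_width"]*92)
b=cv2.resize(im[60:330,100:460],(800,600),interpolation=2); save(b,"w5b.png")
for n,p in dict(cass=[599,-40.7,80],cl=[599-24*.094,-40.7+24,82],cr=[599+24*.094,-40.7-24,82],rolltop=[585,108.2,91]).items(): print(n,((proj(p,ci)-[100,60])*800/360).round(0))
E
```

```text
roll 0.79 [588.5 112.5  55.9] [405. 195.]
cassette 0.92 [ 630.2 -195.5   -2.2] [122. 192.]
cassette 0.65 [600.4 -40.1  23. ] [252. 185.]
[599.01 -40.26 170.05] 18.925 66.38128368952681
cass [337. 304.]
cl [395. 306.]
cr [278. 306.]
rolltop [712. 312.]
```

View pics/w5b.png

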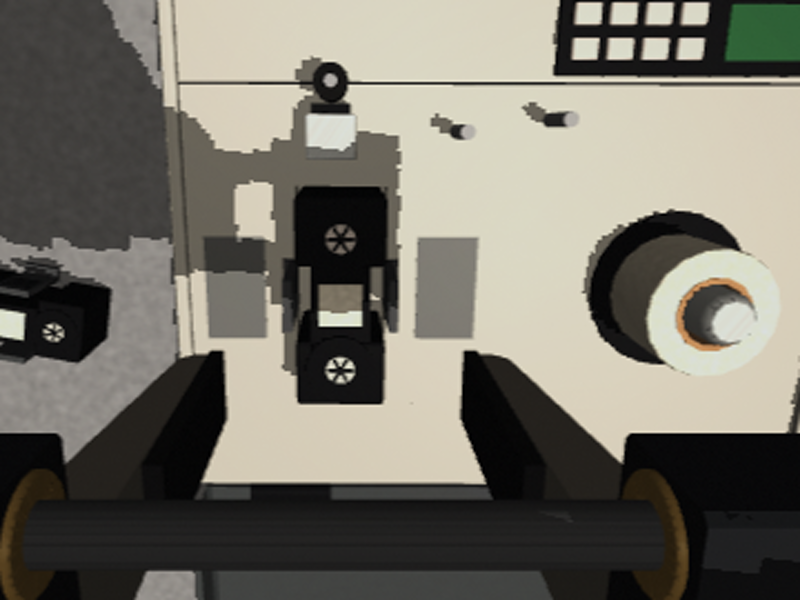

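The cassette centre is at (340,305) against a predicted (337,304), and the roll sits on the platter with the spindle through it. I'll descend, pinch the catches and lift, checking the force throughout.

```bash
python3 - <<'E'
from h import *
x,y=599,-40.7
robot.servo_line([x,y,90],feed=100); robot.servo_line([x,y,56],feed=50); robot.hold(.2)
s=robot.observe(); f0=np.array(s["contact_force"]); print(s["tcp_pos"],f0,s["t"])
grip(0.3,35); robot.hold(.4); s=robot.observe(); print("w",s["grip_width"]*92,s["contact_force"]-f0,s["tcp_pos"])
if s["grip_width"]*92<40.5:
  for z in (58,60,63,66,70,76,82,90,100):
    robot.servo_line([x,y,z],feed=25); s=robot.observe(); f=s["contact_force"]-f0
    print(z,s["tcp_pos"],f,round(s["grip_width"]*92,1))
    if abs(f).max()>12: print("STOP");break
print(s["t"])
E
```

```text
[599.22 -40.72  56.33] [-0.37  0.05 -0.01] 20.9083
w 35.74463321996051 [-0.54 -1.05  5.54] [599.18 -40.64  56.6 ]
58 [598.82 -40.83  57.71] [-0.35 -0.59 -1.5 ] 35.4
60 [599.01 -40.71  59.98] [ 0.5   0.37 -0.98] 35.5
63 [599.15 -40.68  63.21] [ 0.45 -0.52 -0.72] 35.9
66 [599.14 -40.7   66.22] [ 0.65 -0.52 -0.64] 35.7
70 [599.17 -40.7   70.25] [ 0.85  0.08 -1.89] 35.8
76 [599.14 -40.74  76.22] [-0.32 -0.59 -1.07] 35.8
82 [599.15 -40.7   82.24] [-0.26 -0.19 -1.75] 35.6
90 [599.09 -40.77  90.2 ] [ 0.57 -0.71 -2.02] 36.1
100 [599.05 -40.76 100.11] [ 0.6  -1.11 -1.21] 35.4
25.0167
```

The load is about -1.5 N, which fits a 0.15 kg cassette, but the 35.7 mm width is under the expected 38, so I'll look.

```bash
python3 - <<'E'
from h import *
im,ci=look(["cassette"])
a=cv2.resize(im[130:330,150:350],(400,400),interpolation=2)
i2=viewer.read_camera("scene"); c2=info("scene"); u,v=proj([600,-40,90],c2).astype(int)
for d in viewer.pinpoint("cassette","scene"): print(d["confidence"],toworld(d["at"],c2))
b=cv2.resize(i2[v-50:v+50,u-50:u+50],(400,400),interpolation=2)
save(np.hstack([a,b]),"w6.png")
E
```

```text
cassette 0.93 [598.8 -45.3  67.4] [247. 217.]
0.94 [ 413.66 -223.24   -2.3 ]
0.85 [603.24 -37.22  69.71]
0.56 [ 639.21 -197.84    0.48]
```

View pics/w6.png

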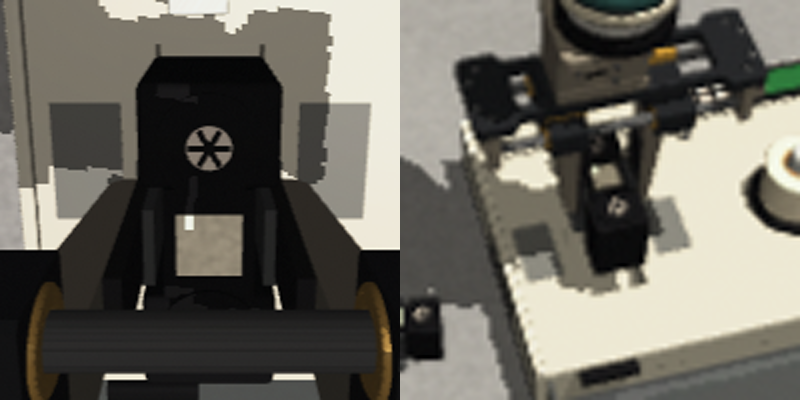

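Both views show the cassette held level by its two catches, with its underside at about 70 mm (expected 72). I'll raise it to the final height, settle and check.

```bash
python3 - <<'E'
from h import *
x,y=599,-40.7
robot.servo_line([x,y,187],feed=60); robot.hold(.8)
s=robot.observe(); print(s["tcp_pos"],s["tcp_rot"],down(.094),s["contact_force"],s["grip_width"]*92,s["t"],abs(s["joint_velocities"]).max())
im,ci=look(["cassette","roll"])
for c in ("scene","top"):
    i=viewer.read_camera(c); save(i,c[0]+"9.png"); cc=info(c)
    for n in ("cassette","roll","core","adapter","carton"): print(c,n,[(round(d["confidence"],2),toworld(d["at"],cc).round(0).tolist()) for d in viewer.pinpoint(n,c)])
i=cv2.imread("pics/s9.png")[90:300,190:470]; cv2.imwrite("pics/s9b.png",cv2.resize(i,(800,600),interpolation=2))
E
```

```text
[598.98 -40.74 186.99] [ 0.15 -3.14  0.  ] [ 0.15 -3.14 -0.  ] [-0.22 -0.58 -2.37] 35.52777113522825 27.6167 0.001804247160990004
cassette 0.84 [601.7 -42.4 154.6] [250. 221.]
cassette 0.8 [ 631.7 -198.4    2.8] [125. 191.]
roll 0.6 [586.9 112.4  55.3] [398. 189.]
scene cassette [(0.95, [640.0, -197.0, 1.0]), (0.57, [604.0, -39.0, 156.0]), (0.56, [416.0, -221.0, -3.0])]
scene roll [(0.54, [583.0, 110.0, 54.0]), (0.24, [578.0, 37.0, 1.0])]
scene core [(0.58, [612.0, 429.0, -4.0])]
scene adapter []
scene carton [(0.55, [473.0, 295.0, -1.0]), (0.44, [579.0, 35.0, 3.0])]
top cassette [(0.6, [635.0, -193.0, 1.0]), (0.56, [418.0, -223.0, 2.0])]
top roll [(0.55, [587.0, 110.0, 54.0])]
top core [(0.62, [607.0, 429.0, 4.0])]
top adapter [(0.55, [588.0, 112.0, 55.0]), (0.48, [656.0, -371.0, 2.0])]
top carton [(0.66, [476.0, 298.0, 1.0])]
```

View pics/s9b.png

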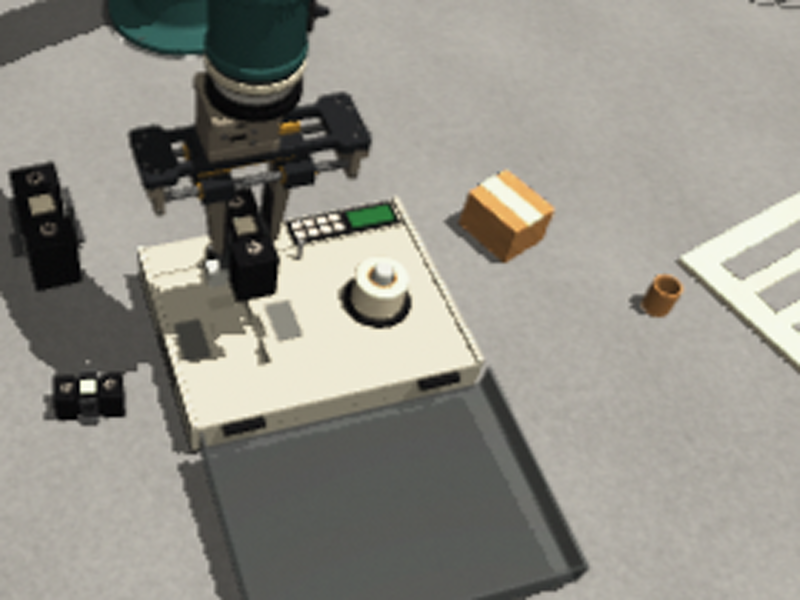

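The cassette is held level and still with its underside at about 156–158 mm. The roll sits on the platter, and the things around it are where they were. Handing in.

```bash
python3 -c "
from cell import robot
robot.job_done(); print('done')"
```

```text
the job is handed in; nothing more can be done
done
```

The job is done and handed in at about 28 s of the 61 s allowed.

- **Label roll:** I lowered it over the spindle without touching it. It met the platter at TCP z 62.1 mm, the expected height, and I only released it then. Later pictures put its underside at about 54–55 mm, still on the platter.
- **Ribbon cassette:** I pinched both catches with 35 N and lifted it straight up without snagging. It is held level and still, carrying about its own weight. Its underside is at about 157 mm, roughly 10 cm above the printer's rims. The taller print head is about 7–8 cm below that.
- **Other things on the counter:** The carton, core, adapter and both loose cassettes were found within the detectors' noise of where they started. I did not re-measure the stock bin at the end.

Some checks disagreed:
- The gripper read 35.5 mm over the pinched catches instead of 38 mm. I put this down to give in the pads or catches, because the pictures showed the cassette properly held.
- The wrist camera read about 1.3 mm high in y, and I corrected for that.
- At the end, the scene camera missed the adapter and the top camera missed the held cassette. Each was seen by another camera.

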